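Kit the power-supply parts

ROBOT

A 6-joint arm with a two-finger parallel gripper is mounted at the origin on the work surface. World frame = base frame: x ahead of the robot, y to its left, z up, the work surface at z = 0. Lengths are in m, angles in rad, forces in N, time in s.
With the tool pointing down it reaches from about 0.225 to 0.875 m from the base axis. Payload 3.4 kg.
Tool frame: the origin (TCP) lies at the very end of the fingers, on their centre line; the grasp point (between the pads) lies 19 mm behind it; z points along the fingers, y is the line along which they close (so a half turn about z gives the same grasp; the last joint's range is limited). The gripper opens to 85 mm and grips with 20 to 120 N. Pads are 22 mm wide; open, the fingers measure 114 mm over their backs; the gripper's body (76 mm by 85 mm) begins 54 mm behind the grasp point. The pads swing forward as they close: fully open they stand 13 mm farther back than shut.
Start: joints at [1.095, 0.276, 1.505, -0, 1.361, -0.121], TCP at [0.2, 0.539, 0.231] pointing down, gripper open.
Joint ranges: [-2.89, 2.89], [-0.75, 2.08], [0.22, 2.7], [-1.18, 4.32], [0.11, 2.71], [-2.7, 2.7]. Speed limits (rad/s): [2.57, 2.57, 3.14, 3.14, 3.14, 3.14].

INTERFACE

Orientations are given as a rotation vector (axis times angle).
In Python, from cell import arm, vision gives the robot as it stands.
- The arm moves only by the tool jog_arm, never from a script. Its argument "deltas" is a list of rows, each an object of numbers: "tx", "ty", "tz": the shift along the tool's x, y, z in units of 40 mm (1.0 is 40 mm); "turn": the turn about the tool's z in units of 8 degrees (1.0 is 8 degrees). In form: [{"tx": .., "ty": .., "tz": .., "turn": ..}, ...]. A call has 1 to 5 rows; each row is the pose to reach, as a shift and turn from the pose commanded when the call began, along the tool's axes at that moment; what a row does not reach only later rows make up. A row lasts 1/10 s, in which the tool goes at most 50 mm and 8.59 degrees, less where a joint would pass 70% of its speed; a pose out of reach is approached as far as the arm can. A call with a gripper value outside its range is refused whole. "claw" is the closure, from 0 (fully open) to 1 (shut), set as the call begins (left out, the last holds). The fingers move at their own pace and stop on an object; "grip_force" is the grip in N (left out, the last holds). Time passes only in rows, so rows that repeat a pose let the fingers close. It gives the time, the measured TCP pose, the force, the opening and the grip force at its end, in the units of the state.
- arm.get_obs(): the state, without advancing time (a new reading comes with each control period).
- vision.get_image(name): name is "side" or "top"; returns a dict with "color" (420x560x3 uint8, red, green, blue), "vfov" (degrees; the focal length in pixels is half the picture's height over the tangent of half this angle, whatever the lens; pixels are square), "cx", "cy" (the principal point, pixels), "dist" ([k1, k2, p1, p2, k3] as OpenCV has them; the pictures are not rectified), "extrinsics" (4x4, takes a point from world to camera coordinates). Camera axes: x right, y up, looking along -z (the intrinsics and any distortion apply to the point x, -y, -z); pixel columns grow to the right and rows downward; lengths in m; the calibration is good to about 2 mm. A picture is of the moment at which its call begins. There is no depth.
- arm.hand_in(): hands the job in; it is judged then, once.
Trained networks look in the newest picture that a camera, given by its name, has taken for a name from the list of things; names that differ only in an ending like _2 or _b are one class to them, and where a whole thing is asked for, a point or a joint stands for the part that bears it (a point fixed in the world has none). Each returns a list of dicts, best first, with "p" (0 to 1); they miss things now and then, are a little off and sometimes report something else, mostly with a low value. They report only what shows in the picture. A call takes as long as a camera call. They do not tell look-alikes from the thing itself.
- vision.spot_in(target, camera): "extent" ([left, top, right, bottom] as shares, 0 to 1, of the picture: columns of its width, rows of its height, round what is visible of it).
- vision.regions_of(target, camera): "region" (420x560 bool, what is visible of it) and "extent" ([left, top, right, bottom] as shares, 0 to 1, of the picture: columns of its width, rows of its height, round what is visible of it).
The state is a dict: "time": time; "joint_pos": joint angles; "qd": joint speeds; "joint_efforts": joint torques, N m; "ee_pos": TCP position; "eef_rot": TCP orientation; "force": force on the tool from outside, world axes, zero at the start; "wrist_torque": the same for the moment, N m; "width": finger opening in m; "grip_force": force on a finger pad.
Only numpy, scipy, OpenCV 4.12 (cv2) and the standard library are available. Lean on these libraries where they do the work, as an engineer would, in place of code of your own. Each camera call takes 0.05 s, during which the arm holds its last target. There are 200 camera calls.

TASK

Make up the power-supply kit: stand the fat capacitor in the tray's round nest, the square heatsink in the square nest and the big transformer in the oblong nest, each upright and flat on the floor of its nest, and let go. Leave the slim capacitor, the oblong heatsink and the small transformer standing where they are.

Things in the scene. Friction and masses are not known exactly. Their poses are not given: they have to be found in the camera images.
- tray: shallow black kit tray, 100 x 320 x 12 mm, fixed to the bench, holding the three grey nests in a row along its long (y) axis, centres 104 mm apart. Origin: centre of its underside on the bench; z up.
- round_nest: grey round nest, inside diameter 66 mm. Fixed to the tray, in any one of the tray's three places, its axes parallel to the tray's. Origin: centre of its underside (4 mm above the bench); its floor is 3 mm and its rim 13 mm above the origin, walls 4 mm.
- square_nest: grey square nest, 66 x 66 mm inside. Fixed to the tray, in any one of the tray's three places, its axes parallel to the tray's. Origin: centre of its underside (4 mm above the bench); its floor is 3 mm and its rim 13 mm above the origin, walls 4 mm.
- oblong_nest: grey oblong nest, inside 58 mm along its x and 82 mm along its y. Fixed to the tray, in any one of the tray's three places, its axes parallel to the tray's. Origin: centre of its underside (4 mm above the bench); its floor is 3 mm and its rim 13 mm above the origin, walls 4 mm.
- fat_capacitor: the fat capacitor: dark upright can, diameter 50 mm, 56 mm high, pale top with two brass terminals standing 6 mm above it, about 180 g. Upright at the start, at any yaw. Origin: centre of its underside, z up.
- slim_capacitor: look-alike, to be left alone: the same kind of can but slim, diameter 34 mm, 56 mm high with two brass terminals 6 mm above. Upright at the start, at any yaw. Origin: centre of its underside, z up.
- square_heatsink: the square heatsink: bare aluminium, upright fins, 50 x 50 mm, 45 mm high, about 150 g; all four sides can be gripped. Upright at the start, at any yaw. Origin: centre of its underside, z up. Sides lie along its x and y, fins run along x.
- oblong_heatsink: look-alike, to be left alone: bare aluminium heatsink with upright fins, but oblong, 60 mm along its x, 36 mm along its y, 45 mm high. Upright at the start, at any yaw. Origin: centre of its underside, z up.
- big_transformer: the big transformer: steel core 24 mm along its x, 66 mm along its y (long way), 50 mm high; copper coil round its middle, 44 mm along x, 38 mm along y, from 8 to 42 mm height, whose flat x faces are the easy grip (44 mm). About 450 g. Upright at the start, at any yaw. Origin: centre of its underside, z up.
- small_transformer: look-alike, to be left alone: the same kind of transformer, smaller: core 17 x 46 mm, 35 mm high, coil 31 x 27 mm. Upright at the start, at any yaw. Origin: centre of its underside, z up.
Mind the look-alikes: they are no part of the job. Leave any blue or pink look-alike of the square_heatsink alone.

How it is judged:
At the end, for the whole second after the job is handed in: Fat capacitor, square heatsink and big transformer each stand in their own nest: within 14 mm of its centre, underside within 4 mm of its floor, tilted less than 0.12 rad, at rest. The three look-alikes are within 30 mm of where they began, upright within 0.2 rad (horizontal distance between fat_capacitor and round_nest below 0.014 m and z of fat_capacitor in the frame of round_nest between -0.002 and 0.007 m and angle between each of fat_capacitor, square_heatsink, big_transformer's own z axis and vertical below 0.12 rad and linear speed of each of fat_capacitor, square_heatsink, big_transformer below 0.01 m/s and angular speed of each of fat_capacitor, square_heatsink, big_transformer below 0.1 rad/s and horizontal distance between square_heatsink and square_nest below 0.014 m and z of square_heatsink in the frame of square_nest between -0.002 and 0.007 m and horizontal distance between big_transformer and oblong_nest below 0.014 m and z of big_transformer in the frame of oblong_nest between -0.002 and 0.007 m and distance of each of slim_capacitor, oblong_heatsink, small_transformer from where it was at the start of the episode below 0.03 m and angle between each of slim_capacitor, oblong_heatsink, small_transformer's own z axis and vertical below 0.2 rad); the robot touches nothing.
It fails at once if the slim capacitor was moved by more than 30 mm (distance of slim_capacitor from where it was at the start of the episode above 0.03 m).
It fails at once if the oblong heatsink was moved by more than 30 mm (distance of oblong_heatsink from where it was at the start of the episode above 0.03 m).
It fails at once if the small transformer was moved by more than 30 mm (distance of small_transformer from where it was at the start of the episode above 0.03 m).
It also fails if it takes over 80 s, if anything falls off the work surface, if the arm or the gripper's body presses on something with over 40 N, if the wrist force passes 120 N, or if a joint passes its speed limit or range.

## Working session

There is one attempt and no reset: what is moved stays moved. The work goes in short steps, Python scripts to look and compute and a tool call to move; the robot and the scene stay as the last step left them, time stands still between calls to the robot, and variables do not carry over. Pictures are saved under pics/ and viewed, at most 14 in all, crops included, and the job is handed in when it is done.

Besides the shell and the picture viewer there is one more tool, called by a JSON object that holds its "name" and its "arguments", one argument or row to a line. jog_arm: Moves the arm, as the interface text tells. Its arguments: {"type":"object","properties":{"deltas":{"type":"array","items":{"type":"object","properties":{"tx":{"type":"number"},"ty":{"type":"number"},"tz":{"type":"number"},"turn":{"type":"number"}}}},"claw":{"type":"number"},"grip_force":{"type":"number"}},"required":["deltas"]}

```bash
mkdir -p pics
cat > h.py <<'E'
import numpy as np, cv2
from cell import arm, vision
def K(im):
    f=im["color"].shape[0]/2/np.tan(np.radians(im["vfov"])/2)
    return np.array([[f,0,im["cx"]],[0,f,im["cy"]],[0,0,1.]])
def save(im,n): cv2.imwrite(f"pics/{n}.png",cv2.cvtColor(im["color"],cv2.COLOR_RGB2BGR))
F=np.diag([1,-1,-1.])
def ray(im,uv):
    p=cv2.undistortPoints(np.array(uv,float).reshape(-1,1,2),K(im),np.array(im["dist"],float)).reshape(-1,2)
    E=np.array(im["extrinsics"]);R=F@E[:3,:3];t=F@E[:3,3]
    return -R.T@t, np.c_[p,np.ones(len(p))]@R
def onz(im,uv,z):
    c,d=ray(im,uv); return (c+d*((z-c[2])/d[:,2])[:,None])[:,:2]
def proj(im,P):
    E=np.array(im["extrinsics"]);R=F@E[:3,:3];t=F@E[:3,3]
    return cv2.projectPoints(np.array(P,float).reshape(-1,1,3),cv2.Rodrigues(R)[0],t,K(im),np.array(im["dist"],float))[0].reshape(-1,2)
E
python3 - <<'E'
from h import *
for n in ("top","side"):
    im=vision.get_image(n); save(im,n+"0")
    E=np.array(im["extrinsics"]);print(n,im["vfov"],im["dist"],(-E[:3,:3].T@E[:3,3]).round(3))
    for t in ["round_nest","square_nest","oblong_nest","fat_capacitor","slim_capacitor","square_heatsink","oblong_heatsink","big_transformer","small_transformer"]:
        for d in vision.spot_in(t,n):
            e=np.array(d["extent"])*[560,420,560,420]
            print(t,round(d["p"],2),e.round(0), onz(im,[[(e[0]+e[2])/2,(e[1]+e[3])/2]],.03).round(3))
E
```

```text
top 50.29188539587866 [0.02846863 0.         0.         0.         0.        ] [ 0.449 -0.03   0.996]
round_nest 0.84 [206. 255. 244. 287.] [[0.468 0.086]]
square_nest 0.86 [253. 258. 289. 293.] [[ 0.46  -0.012]]
oblong_nest 0.7 [299. 257. 338. 288.] [[ 0.469 -0.113]]
fat_capacitor 0.95 [407. 265. 438. 290.] [[ 0.465 -0.334]]
fat_capacitor 0.64 [356. 189. 381. 214.] [[ 0.627 -0.221]]
slim_capacitor 0.61 [160. 174. 178. 194.] [[0.655 0.218]]
square_heatsink 0.88 [352. 188. 380. 216.] [[ 0.625 -0.216]]
square_heatsink 0.88 [306. 121. 334. 153.] [[ 0.771 -0.113]]
square_heatsink 0.72 [397. 175. 432. 203.] [[ 0.656 -0.322]]
square_heatsink 0.71 [438. 141. 472. 175.] [[ 0.73  -0.413]]
square_heatsink 0.18 [280. 172. 310. 204.] [[ 0.653 -0.06 ]]
oblong_heatsink 0.88 [223. 169. 253. 198.] [[0.659 0.066]]
big_transformer 0.97 [282. 171. 310. 204.] [[ 0.653 -0.061]]
small_transformer 0.93 [ 95. 255. 114. 277.] [[0.472 0.342]]
side 44.02647062538918 [-0.10807822  0.          0.          0.          0.        ] [0.252 0.67  0.958]
round_nest 0.8 [306. 273. 340. 305.] [[0.462 0.105]]
square_nest 0.81 [322. 237. 367. 275.] [[0.457 0.004]]
oblong_nest 0.86 [340. 205. 382. 244.] [[ 0.461 -0.096]]
fat_capacitor 0.72 [385. 151. 406. 178.] [[ 0.462 -0.327]]
slim_capacitor 0.95 [211. 278. 225. 307.] [[0.651 0.22 ]]
square_heatsink 0.98 [318. 133. 340. 159.] [[ 0.645 -0.309]]
square_heatsink 0.85 [308. 158. 331. 184.] [[ 0.625 -0.211]]
square_heatsink 0.73 [239. 163. 268. 198.] [[ 0.755 -0.098]]
square_heatsink 0.58 [310. 112. 329. 127.] [[ 0.718 -0.399]]
oblong_heatsink 0.81 [237. 227. 269. 262.] [[0.652 0.075]]
big_transformer 0.9 [274. 190. 296. 225.] [[ 0.642 -0.058]]
small_transformer 0.88 [250. 372. 274. 397.] [[0.469 0.348]]
```

Run:
```python
import cv2
a=cv2.imread("pics/top0.png"); cv2.imwrite("pics/topc.png",cv2.resize(a[105:305,80:480],None,fx=2,fy=2,interpolation=cv2.INTER_CUBIC))
cv2.imwrite("pics/topd.png",cv2.resize(a[110:300,190:480],(800,524),interpolation=cv2.INTER_CUBIC))
a=cv2.imread("pics/side0.png"); cv2.imwrite("pics/sidec.png",cv2.resize(a[100:320,200:420],(600,600),interpolation=cv2.INTER_CUBIC))
```

```text
(no output)
```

View pics/top0.png

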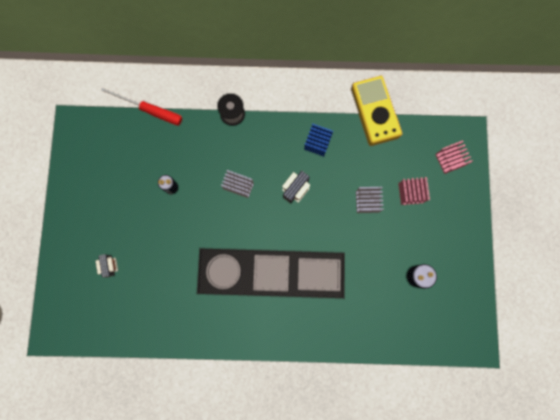

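View pics/topd.png

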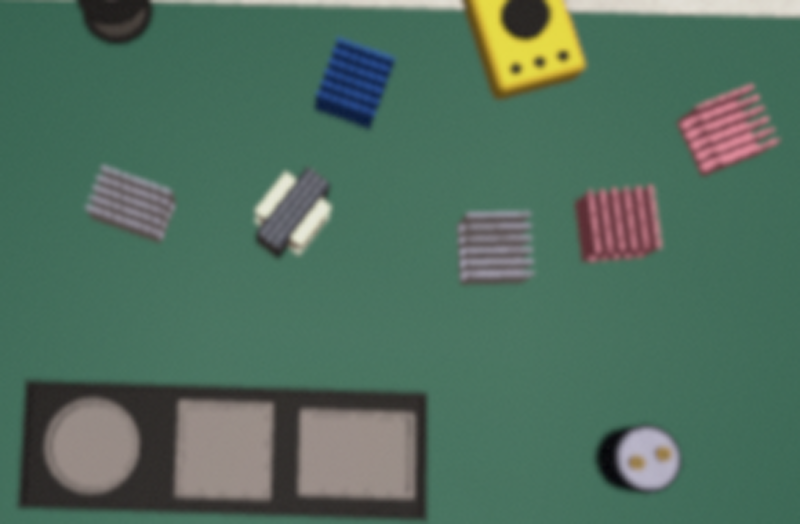

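View pics/sidec.png

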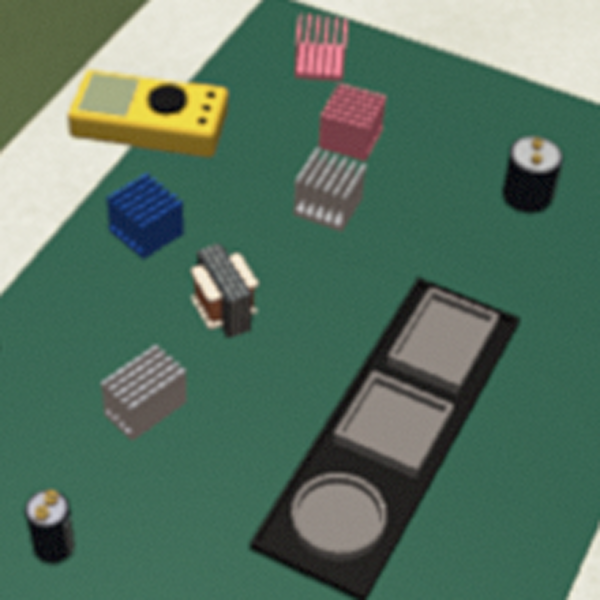

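The top view shows the square heatsink at about (369,200), the big transformer at (296,187) and the fat capacitor at (425,277). The nests run round, square, oblong from left to right in the row at y≈273. The pink, crimson and blue heatsinks are decoys. Next I fit silhouette models to the network masks in both views.

```bash
cat > fit.py <<'E'
from h import *
from scipy.optimize import minimize
def box(a,b,z0,z1): return np.array([[x,y,z] for x in(-a/2,a/2) for y in(-b/2,b/2) for z in(z0,z1)])
def cyl(d,z0,z1): return np.array([[d/2*np.cos(t),d/2*np.sin(t),z] for t in np.linspace(0,6.283,40) for z in(z0,z1)])
M={"fat_capacitor":[cyl(.05,0,.056)],"square_heatsink":[box(.05,.05,0,.045)],
"big_transformer":[box(.024,.066,0,.05),box(.044,.038,.008,.042)],
"round_nest":[cyl(.074,.004,.017)],"square_nest":[box(.074,.074,.004,.017)],"oblong_nest":[box(.066,.09,.004,.017)]}
def place(P,q):
    c,s=np.cos(q[2]),np.sin(q[2]); return P@np.array([[c,s,0],[-s,c,0],[0,0,1]])+[q[0],q[1],0]
def render(im,parts,q,S=4):
    m=np.zeros((420*S,560*S),np.uint8)
    for P in parts:
        cv2.fillConvexPoly(m,cv2.convexHull(np.round((proj(im,place(P,q))+.5)*S).astype(np.int32)),1)
    return cv2.resize(m.astype(np.float32),(560,420),interpolation=cv2.INTER_AREA)
def fit(name,xy,ims,yaws,tol=.05):
    masks={}
    for n,im in ims.items():
        best=None
        for d in vision.regions_of(name,n):
            v,u=np.nonzero(d["region"])
            if np.linalg.norm(onz(im,[[u.mean(),v.mean()]],.025)[0]-xy)<tol and (best is None or d["p"]>best[0]): best=(d["p"],d["region"])
        if best: masks[n]=best[1].astype(np.float32)
    def cost(q): return sum(1-np.minimum(r,m).sum()/np.maximum(r,m).sum() for n,m in masks.items() for r in [render(ims[n],M[name],q)])
    rs=[]
    for y in yaws:
        s=np.array([[xy[0],xy[1],y]]*4)+np.array([[0,0,0],[.015,0,0],[0,.015,0],[0,0,.3]])
        r=minimize(cost,s[0],method="Nelder-Mead",options=dict(initial_simplex=s,maxfev=150,xatol=3e-4,fatol=1e-4)); rs.append((r.fun,*r.x))
    rs.sort(); print(name,list(masks),[np.round(r,3).tolist() for r in rs[:2]]); return rs[0][1:]
E
python3 - <<'E'
from fit import *
ims={n:vision.get_image(n) for n in("top","side")}
from fit import *
Q={}
for n,xy,y in [("fat_capacitor",(.463,-.33),[0]),("square_heatsink",(.625,-.213),[0,.4,.8]),("big_transformer",(.648,-.06),[-.9,-.4,.4,.9]),
 ("round_nest",(.465,.095),[0]),("square_nest",(.459,-.004),[0,.1]),("oblong_nest",(.465,-.105),[0,.1])]:
    Q[n]=fit(n,np.array(xy),ims,y)
for n,im in ims.items():
    a=cv2.resize(cv2.cvtColor(im["color"],cv2.COLOR_RGB2BGR),None,fx=4,fy=4,interpolation=cv2.INTER_CUBIC)
    for k,q in Q.items():
        for P in M[k]:
            h=cv2.convexHull(np.round((proj(im,place(P,q))+.5)*4).astype(np.int32)); cv2.polylines(a,[h],True,(0,255,255),1)
    c=a[640:1220,780:1780] if n=="top" else a[560:1260,1000:1700]
    cv2.imwrite(f"pics/fit_{n}.png",cv2.resize(c,None,fx=.8,fy=.8))
E
```

```text
fat_capacitor ['top', 'side'] [[0.139, 0.467, -0.331, 0.275]]
square_heatsink ['top', 'side'] [[0.179, 0.631, -0.221, 0.038], [0.18, 0.631, -0.221, 0.066]]
big_transformer ['top'] [[0.133, 0.658, -0.06, 0.927], [0.135, 0.658, -0.061, 0.9]]
round_nest ['top', 'side'] [[0.126, 0.467, 0.092, 0.249]]
square_nest ['top', 'side'] [[0.124, 0.467, -0.011, -0.004], [0.127, 0.467, -0.011, -0.011]]
oblong_nest ['top', 'side'] [[0.11, 0.467, -0.115, 0.003], [0.113, 0.467, -0.115, -0.006]]
```

View pics/fit_top.png

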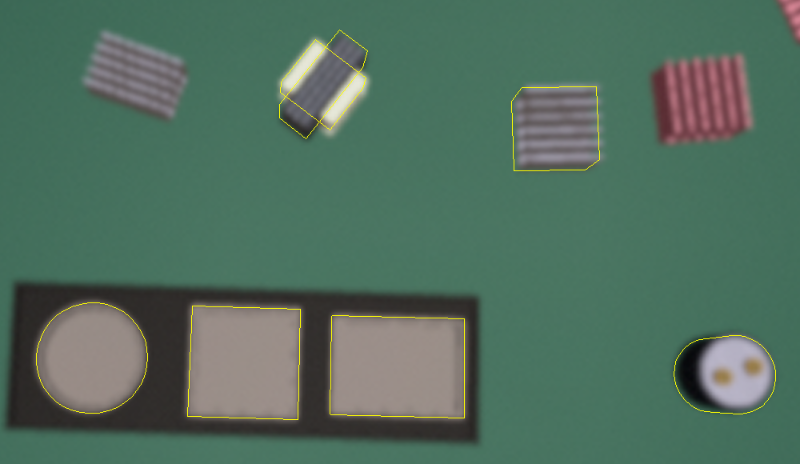

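View pics/fit_side.png

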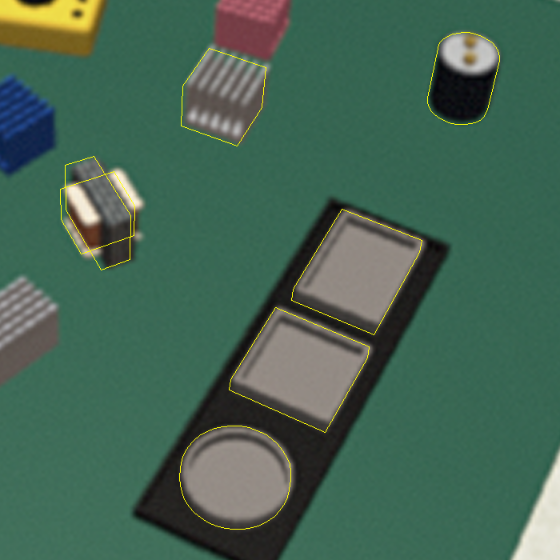

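The overlays fit well, except that the transformer is a few mm off in the side view. I'll refine the three parts with a colour mask in both views and get the move numbers.

```bash
cat >> fit.py <<'E'
def fitc(name,q0,ims):
    ms={}
    for n,im in ims.items():
        c=im["color"].astype(float); u,v=proj(im,[[q0[0],q0[1],.025]])[0].astype(int)
        w=c[v-40:v+40,u-40:u+40].reshape(-1,3); bg=np.median(w,0)
        m=(np.linalg.norm(c-bg,axis=2)>35).astype(np.uint8)
        _,L=cv2.connectedComponents(m); r=(L[v-4:v+5,u-4:u+5]); l=np.bincount(r[r>0]).argmax(); ms[n]=(L==l).astype(np.float32)
    def cost(q): return sum(1-np.minimum(r,m).sum()/np.maximum(r,m).sum() for n,m in ms.items() for r in [render(ims[n],M[name],q)])
    s=np.array([q0]*4)+np.array([[0,0,0],[.012,0,0],[0,.012,0],[0,0,.2]])
    r=minimize(cost,s[0],method="Nelder-Mead",options=dict(initial_simplex=s,maxfev=200,xatol=3e-4,fatol=1e-4))
    print(name,{n:int(m.sum()) for n,m in ms.items()},round(r.fun,3),r.x.round(4)); return r.x
from scipy.spatial.transform import Rotation as Ro
def go(x,y,z,cy=None):
    "tool units to reach world TCP x,y,z with closing axis at world yaw cy"
    o=arm.get_obs(); R=Ro.from_rotvec(o["eef_rot"]).as_matrix()
    d=R.T@(np.array([x,y,z])-o["ee_pos"])/.04
    t=0
    if cy is not None:
        v=R.T@np.array([np.cos(cy),np.sin(cy),0]); t=np.degrees((np.arctan2(v[1],v[0])-np.pi/2+np.pi/2)%np.pi-np.pi/2)/8
    print("tx,ty,tz",d.round(2),"turn",round(t,2),"now",np.round(o["ee_pos"],4),"yaxis",R[:,1].round(3),"j6",np.round(o["joint_pos"][5],2),"w",round(o["width"],4),"t",round(o["time"],2))
E
python3 - <<'E'
from fit import *
ims={n:vision.get_image(n) for n in("top","side")}
b=fitc("big_transformer",(.652,-.06,.92),ims)
h=fitc("square_heatsink",(.631,-.221,.03),ims)
c=fitc("fat_capacitor",(.467,-.331,0),ims)
go(b[0],b[1],.12,b[2]); go(b[0],b[1],.01,b[2])
E
```

```text
big_transformer {'top': 471, 'side': 609} 0.594 [ 0.6537 -0.0615  0.9152]
square_heatsink {'top': 578, 'side': 149781} 1.169 [ 0.6341 -0.2236  0.0311]
fat_capacitor {'top': 601, 'side': 493} 0.173 [ 0.4672 -0.3309  0.0782]
tx,ty,tz [-15.86 -10.14   2.78] turn 2.15 now [0.1998 0.5392 0.2313] yaxis [0.347 0.938 0.   ] j6 -0.12 w 0.0849 t 1.8
tx,ty,tz [-15.86 -10.14   5.53] turn 2.15 now [0.1998 0.5392 0.2313] yaxis [0.347 0.938 0.   ] j6 -0.12 w 0.0849 t 1.8
```

Run:
```python
from fit import *
out=[]
for n in("top","side"):
    im=vision.get_image(n); q=(.6537,-.0615,.95); u,v=proj(im,[[q[0],q[1],.025]])[0].astype(int); s=10
    a=cv2.resize(cv2.cvtColor(im["color"],cv2.COLOR_RGB2BGR)[v-28:v+28,u-28:u+28],None,fx=7,fy=7,interpolation=cv2.INTER_CUBIC)
    for (x,y,z0,z1,col) in [(.024,.066,.05,.05,(0,0,255)),(.024,.066,0,0,(255,0,0)),(.044,.038,.042,.042,(0,255,255))]:
        h=cv2.convexHull((((proj(im,place(box(x,y,z0,z1),q))+.5-[u-28,v-28])*7)).astype(np.float32)).astype(np.int32); cv2.polylines(a,[h],True,col,1)
    out.append(a)
cv2.imwrite("pics/tr.png",np.hstack(out))
```

```text
(no output)
```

View pics/tr.png

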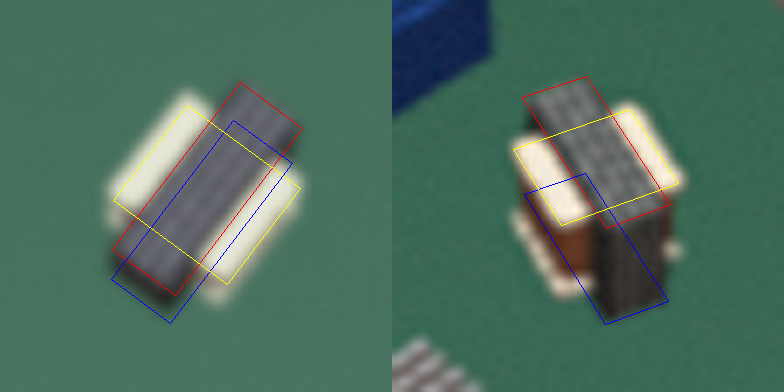

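The transformer model sits well in both views: core on core, coil on the cream flanges at about (195,195) in the left crop. I'm approaching it now.

{"name": "jog_arm", "arguments": {
  "deltas": [
    {"tx": -15.9,"ty": -10.1,"tz": 2.0,"turn": 2.1},
    {"tx": -15.9,"ty": -10.1,"tz": 2.0,"turn": 2.1},
    {"tx": -15.9,"ty": -10.1,"tz": 2.0,"turn": 2.1},
    {"tx": -15.9,"ty": -10.1,"tz": 2.0,"turn": 2.1},
    {"tx": -15.9,"ty": -10.1,"tz": 2.0,"turn": 2.1}
  ],
  "claw": 0
}}

```text
time: 2.4
ee_pos: [0.3511, 0.3398, 0.205]
eef_rot: [0.999, 2.978, 0.001]
force: [0.9, 0.6, -1.1]
width: 0.0851
grip_force: 0.0
```

```bash
python3 -c "
from fit import *
go(.654,-.0615,.15,.93)"
```

```text
tx,ty,tz [-12.09  -3.44   1.37] turn -0.05 now [0.3511 0.3398 0.205 ] yaxis [0.603 0.798 0.001] j6 -0.3 w 0.0851 t 2.4
```

{"name": "jog_arm", "arguments": {
  "deltas": [
    {"tx": -12.1,"ty": -3.4,"tz": 1.4},
    {"tx": -12.1,"ty": -3.4,"tz": 1.4},
    {"tx": -12.1,"ty": -3.4,"tz": 1.4},
    {"tx": -12.1,"ty": -3.4,"tz": 1.4},
    {"tx": -12.1,"ty": -3.4,"tz": 1.4}
  ]
}}

```text
schema error: expected keys tx, ty, tz, turn
```

```bash
python3 -c "
from fit import *
go(.654,-.0615,.15,.93)"
```

```text
tx,ty,tz [-12.09  -3.44   1.37] turn -0.05 now [0.3511 0.3398 0.205 ] yaxis [0.603 0.798 0.001] j6 -0.3 w 0.0851 t 2.4
```

{"name": "jog_arm", "arguments": {
  "deltas": [
    {"tx": -12.1,"ty": -3.4,"tz": 1.4,"turn": 0},
    {"tx": -12.1,"ty": -3.4,"tz": 1.4,"turn": 0},
    {"tx": -12.1,"ty": -3.4,"tz": 1.4,"turn": 0},
    {"tx": -12.1,"ty": -3.4,"tz": 1.4,"turn": 0},
    {"tx": -12.1,"ty": -3.4,"tz": 1.4,"turn": 0}
  ]
}}

```text
time: 2.9
ee_pos: [0.5015, 0.1416, 0.1773]
eef_rot: [1.0, 2.977, 0.001]
force: [0.6, -0.0, 0.0]
width: 0.0855
grip_force: 0.0
```

```bash
python3 -c "
from fit import *
go(.654,-.0615,.12,.93)"
```

```text
tx,ty,tz [-6.1  -1.75  1.43] turn -0.05 now [0.5015 0.1416 0.1773] yaxis [0.604 0.797 0.001] j6 -0.78 w 0.0855 t 2.9
```

{"name": "jog_arm", "arguments": {
  "deltas": [
    {"tx": -6.1,"ty": -1.75,"tz": 1.4,"turn": 0},
    {"tx": -6.1,"ty": -1.75,"tz": 1.4,"turn": 0},
    {"tx": -6.1,"ty": -1.75,"tz": 1.4,"turn": 0},
    {"tx": -6.1,"ty": -1.75,"tz": 1.4,"turn": 0},
    {"tx": -6.1,"ty": -1.75,"tz": 1.4,"turn": 0}
  ]
}}

```text
time: 3.4
ee_pos: [0.6479, -0.0538, 0.1229]
eef_rot: [1.001, 2.978, 0.001]
force: [0.6, 0.5, -0.5]
width: 0.0856
grip_force: 0.0
```

{"name": "jog_arm", "arguments": {
  "deltas": [
    {"tx": -0.5,"ty": -0.1,"tz": 0.0,"turn": 0},
    {"tx": -0.5,"ty": -0.1,"tz": 0.0,"turn": 0}
  ]
}}

```text
time: 3.6
ee_pos: [0.6624, -0.0704, 0.1223]
eef_rot: [1.005, 2.976, -0.001]
force: [-0.9, 0.6, -0.5]
width: 0.0854
grip_force: 0.0
```

```bash
python3 -c "
from fit import *
go(.654,-.0615,.016,.93)"
```

```text
tx,ty,tz [0.3  0.05 2.66] turn -0.08 now [ 0.6624 -0.0704  0.1223] yaxis [ 0.606  0.795 -0.   ] j6 -1.13 w 0.0854 t 3.6
```

{"name": "jog_arm", "arguments": {
  "deltas": [
    {"tx": 0.3,"ty": 0.05,"tz": 1.0,"turn": 0},
    {"tx": 0.3,"ty": 0.05,"tz": 2.0,"turn": 0},
    {"tx": 0.3,"ty": 0.05,"tz": 2.65,"turn": 0},
    {"tx": 0.3,"ty": 0.05,"tz": 2.65,"turn": 0},
    {"tx": 0.3,"ty": 0.05,"tz": 2.65,"turn": 0}
  ]
}}

```text
time: 4.1
ee_pos: [0.6519, -0.0576, 0.0179]
eef_rot: [-0.999, -2.978, -0.0]
force: [1.3, 0.6, 0.5]
width: 0.0853
grip_force: 0.0
```

{"name": "jog_arm", "arguments": {
  "deltas": [
    {"tx": 0,"ty": 0,"tz": 0,"turn": 0},
    {"tx": 0,"ty": 0,"tz": 0,"turn": 0},
    {"tx": 0,"ty": 0,"tz": 0,"turn": 0},
    {"tx": 0,"ty": 0,"tz": 0,"turn": 0},
    {"tx": 0,"ty": 0,"tz": 0,"turn": 0}
  ],
  "claw": 1,
  "grip_force": 50
}}

```text
time: 4.6
ee_pos: [0.6529, -0.0587, 0.0193]
eef_rot: [0.999, 2.976, 0.0]
force: [-0.9, -0.9, 6.3]
width: 0.0433
grip_force: 53.5
```

{"name": "jog_arm", "arguments": {
  "deltas": [
    {"tx": 0,"ty": 0,"tz": 0,"turn": 0},
    {"tx": 0,"ty": 0,"tz": 0,"turn": 0},
    {"tx": 0,"ty": 0,"tz": 0,"turn": 0},
    {"tx": 0,"ty": 0,"tz": 0,"turn": 0},
    {"tx": 0,"ty": 0,"tz": 0,"turn": 0}
  ]
}}

```text
time: 5.1
ee_pos: [0.6529, -0.0586, 0.0193]
eef_rot: [0.999, 2.976, 0.0]
force: [-1.5, -0.4, 6.0]
width: 0.043
grip_force: 53.4
```

Gripped at 43 mm, which matches the coil. Lifting.

{"name": "jog_arm", "arguments": {
  "deltas": [
    {"tx": 0,"ty": 0,"tz": -0.5,"turn": 0},
    {"tx": 0,"ty": 0,"tz": -1.5,"turn": 0},
    {"tx": 0,"ty": 0,"tz": -2.2,"turn": 0},
    {"tx": 0,"ty": 0,"tz": -2.2,"turn": 0}
  ]
}}

```text
time: 5.5
ee_pos: [0.6549, -0.0589, 0.1096]
eef_rot: [0.998, 2.97, 0.002]
force: [1.3, -0.1, -4.3]
width: 0.043
grip_force: 52.3
```

```bash
python3 -c "
from fit import *
print(arm.get_obs()['force'])
go(.467,-.113,.105,0)"
```

```text
[ 1.26560405 -0.14230051 -4.33590082]
tx,ty,tz [ 2.93 -3.91  0.08] turn 6.61 now [ 0.6549 -0.0589  0.1096] yaxis [0.604 0.797 0.004] j6 -1.12 w 0.043 t 5.5
```

{"name": "jog_arm", "arguments": {
  "deltas": [
    {"tx": 0.7,"ty": -1.0,"tz": 0,"turn": 1.0},
    {"tx": 1.4,"ty": -1.9,"tz": 0,"turn": 2.0},
    {"tx": 2.0,"ty": -2.7,"tz": 0,"turn": 3.0},
    {"tx": 2.5,"ty": -3.4,"tz": 0,"turn": 4.0},
    {"tx": 2.9,"ty": -3.9,"tz": 0,"turn": 5.0}
  ]
}}

```text
time: 6.0
ee_pos: [0.4612, -0.1123, 0.1034]
eef_rot: [-1.963, -2.446, 0.003]
force: [0.5, 0.7, -4.5]
width: 0.0429
grip_force: 52.8
```

{"name": "jog_arm", "arguments": {
  "deltas": [
    {"tx": 0,"ty": 0,"tz": 0,"turn": 0.8},
    {"tx": 0,"ty": 0,"tz": 0,"turn": 1.6},
    {"tx": 0,"ty": 0,"tz": 0,"turn": 1.6},
    {"tx": 0,"ty": 0,"tz": 0,"turn": 1.6}
  ]
}}

```text
time: 6.4
ee_pos: [0.4645, -0.1124, 0.1043]
eef_rot: [-2.216, -2.224, 0.001]
force: [0.2, 1.2, -4.1]
width: 0.0431
grip_force: 52.8
```

```bash
python3 -c "
from fit import *
go(.467,-.113,.0275,0)
im=vision.get_image('top');save(im,'hold')
out=[]
for n in ('top','side'):
    im=vision.get_image(n);u,v=proj(im,[[.467,-.11,.09]])[0].astype(int)
    out.append(cv2.resize(cv2.cvtColor(im['color'],cv2.COLOR_RGB2BGR)[v-50:v+50,u-50:u+50],(400,400),interpolation=cv2.INTER_CUBIC))
cv2.imwrite('pics/hold.png',np.hstack(out))
"
```

```text
tx,ty,tz [-0.02  0.07  1.92] turn 0.03 now [ 0.4645 -0.1124  0.1043] yaxis [ 1.     0.004 -0.002] j6 -0.39 w 0.0431 t 6.4
```

View pics/hold.png

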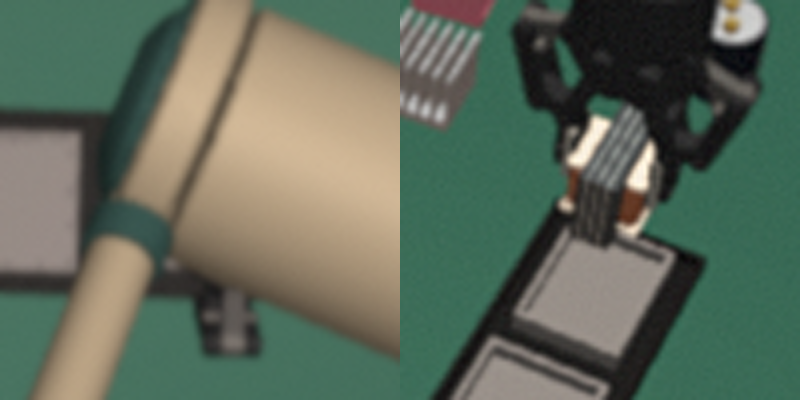

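The side view shows the transformer held upright and square to the oblong nest. Lowering it in.

{"name": "jog_arm", "arguments": {
  "deltas": [
    {"tx": 0,"ty": 0.05,"tz": 0.8,"turn": 0},
    {"tx": 0,"ty": 0.05,"tz": 1.5,"turn": 0},
    {"tx": 0,"ty": 0.05,"tz": 1.75,"turn": 0},
    {"tx": 0,"ty": 0.05,"tz": 1.92,"turn": 0},
    {"tx": 0,"ty": 0.05,"tz": 1.92,"turn": 0}
  ]
}}

```text
time: 7.05
ee_pos: [0.4674, -0.1127, 0.0283]
eef_rot: [-2.219, -2.223, 0.0]
force: [0.1, 0.1, -4.0]
width: 0.0428
grip_force: 52.7
```

```bash
python3 -c "
from fit import *
go(.467,-.113,.0265,0)"
```

```text
tx,ty,tz [-0.01 -0.01  0.04] turn 0.01 now [ 0.4674 -0.1127  0.0283] yaxis [ 1.     0.002 -0.001] j6 -0.38 w 0.0428 t 7.05
```

{"name": "jog_arm", "arguments": {
  "deltas": [
    {"tx": 0,"ty": 0,"tz": 0.03,"turn": 0},
    {"tx": 0,"ty": 0,"tz": 0.06,"turn": 0},
    {"tx": 0,"ty": 0,"tz": 0.06,"turn": 0}
  ]
}}

```text
time: 7.35
ee_pos: [0.4679, -0.1129, 0.0268]
eef_rot: [2.219, 2.222, 0.001]
force: [0.5, 0.0, -4.4]
width: 0.0431
grip_force: 52.7
```

{"name": "jog_arm", "arguments": {
  "deltas": [
    {"tx": 0,"ty": 0,"tz": 0,"turn": 0},
    {"tx": 0,"ty": 0,"tz": 0,"turn": 0},
    {"tx": 0,"ty": 0,"tz": 0,"turn": 0},
    {"tx": 0,"ty": 0,"tz": 0,"turn": 0},
    {"tx": 0,"ty": 0,"tz": 0,"turn": 0}
  ],
  "claw": 0
}}

```text
time: 7.85
ee_pos: [0.4675, -0.1128, 0.0263]
eef_rot: [2.22, 2.223, 0.0]
force: [0.2, -0.2, 0.0]
width: 0.0852
grip_force: 0.0
```

{"name": "jog_arm", "arguments": {
  "deltas": [
    {"tx": 0,"ty": 0,"tz": -0.5,"turn": 0},
    {"tx": 0,"ty": 0,"tz": -1.5,"turn": 0},
    {"tx": 0,"ty": 0,"tz": -2.5,"turn": 0},
    {"tx": 0,"ty": 0,"tz": -2.5,"turn": 0}
  ]
}}

```text
time: 8.25
ee_pos: [0.4712, -0.1142, 0.1311]
eef_rot: [2.212, 2.216, 0.007]
force: [0.2, 0.3, -0.3]
width: 0.0855
grip_force: 0.0
```

```bash
python3 -c "
from fit import *
go(.632,-.222,.11,.035)"
```

```text
tx,ty,tz [-2.7   4.01  0.58] turn -0.24 now [ 0.4712 -0.1142  0.1311] yaxis [1.    0.001 0.011] j6 -0.38 w 0.0855 t 8.25
```

{"name": "jog_arm", "arguments": {
  "deltas": [
    {"tx": -2.7,"ty": 4.0,"tz": 0.5,"turn": -0.25},
    {"tx": -2.7,"ty": 4.0,"tz": 0.5,"turn": -0.25},
    {"tx": -2.7,"ty": 4.0,"tz": 0.5,"turn": -0.25},
    {"tx": -2.7,"ty": 4.0,"tz": 0.5,"turn": -0.25},
    {"tx": -2.7,"ty": 4.0,"tz": 0.5,"turn": -0.25}
  ]
}}

```text
time: 8.75
ee_pos: [0.6317, -0.2242, 0.1036]
eef_rot: [2.181, 2.257, 0.001]
force: [-1.1, 0.2, -0.5]
width: 0.0852
grip_force: 0.0
```

{"name": "jog_arm", "arguments": {
  "deltas": [
    {"tx": 0,"ty": 0,"tz": 0,"turn": 0},
    {"tx": 0,"ty": 0,"tz": 0,"turn": 0}
  ]
}}

```text
time: 8.95
ee_pos: [0.626, -0.2195, 0.1054]
eef_rot: [-2.179, -2.259, 0.001]
force: [-0.8, 0.3, 0.7]
width: 0.0856
grip_force: 0.0
```

```bash
python3 -c "
from fit import *
go(.632,-.222,.015,.035)
ims={n:vision.get_image(n) for n in('top','side')}
fit('big_transformer',np.array([.467,-.113]),ims,[0])"
```

```text
tx,ty,tz [-0.07  0.15  2.26] turn 0.01 now [ 0.626  -0.2195  0.1054] yaxis [ 0.999  0.036 -0.002] j6 -0.48 w 0.0856 t 8.95
big_transformer ['top', 'side'] [[0.299, 0.469, -0.116, -0.02]]
```

The transformer is placed at about (.469,-.116), with the nest at (.467,-.115). Next the heatsink.

{"name": "jog_arm", "arguments": {
  "deltas": [
    {"tx": -0.05,"ty": 0.15,"tz": 0.9,"turn": 0},
    {"tx": -0.05,"ty": 0.15,"tz": 1.8,"turn": 0},
    {"tx": -0.05,"ty": 0.15,"tz": 2.25,"turn": 0},
    {"tx": -0.05,"ty": 0.15,"tz": 2.25,"turn": 0},
    {"tx": -0.05,"ty": 0.15,"tz": 2.25,"turn": 0}
  ]
}}

```text
time: 9.65
ee_pos: [0.6337, -0.2222, 0.0169]
eef_rot: [2.18, 2.261, 0.001]
force: [0.2, -0.2, 0.5]
width: 0.0853
grip_force: 0.0
```

{"name": "jog_arm", "arguments": {
  "deltas": [
    {"tx": 0,"ty": 0,"tz": 0,"turn": 0},
    {"tx": 0,"ty": 0,"tz": 0,"turn": 0},
    {"tx": 0,"ty": 0,"tz": 0,"turn": 0},
    {"tx": 0,"ty": 0,"tz": 0,"turn": 0},
    {"tx": 0,"ty": 0,"tz": 0,"turn": 0}
  ],
  "claw": 1,
  "grip_force": 40
}}

```text
time: 10.15
ee_pos: [0.6342, -0.2227, 0.0179]
eef_rot: [2.179, 2.26, 0.001]
force: [-1.3, 0.2, 5.5]
width: 0.0495
grip_force: 43.5
```

{"name": "jog_arm", "arguments": {
  "deltas": [
    {"tx": 0,"ty": 0,"tz": 0,"turn": 0},
    {"tx": 0,"ty": 0,"tz": 0,"turn": 0}
  ]
}}

```text
time: 10.35
ee_pos: [0.6343, -0.2227, 0.0179]
eef_rot: [2.179, 2.26, 0.001]
force: [-1.6, 0.9, 6.4]
width: 0.0492
grip_force: 43.5
```

{"name": "jog_arm", "arguments": {
  "deltas": [
    {"tx": 0,"ty": 0,"tz": -0.5,"turn": 0},
    {"tx": 0,"ty": 0,"tz": -1.5,"turn": 0},
    {"tx": 0,"ty": 0,"tz": -2.5,"turn": 0},
    {"tx": 0,"ty": 0,"tz": -2.5,"turn": 0}
  ]
}}

```text
time: 10.75
ee_pos: [0.6375, -0.2241, 0.1229]
eef_rot: [2.172, 2.252, 0.007]
force: [0.7, -0.8, -0.4]
width: 0.0493
grip_force: 42.7
```

```bash
python3 -c "
from fit import *
go(.467,-.011,.115,0)"
```

```text
tx,ty,tz [ 5.48 -4.07  0.12] turn 0.26 now [ 0.6375 -0.2241  0.1229] yaxis [0.999 0.036 0.012] j6 -0.48 w 0.0493 t 10.75
```

{"name": "jog_arm", "arguments": {
  "deltas": [
    {"tx": 1.0,"ty": -0.75,"tz": 0,"turn": 0.25},
    {"tx": 2.0,"ty": -1.5,"tz": 0,"turn": 0.25},
    {"tx": 3.0,"ty": -2.25,"tz": 0,"turn": 0.25},
    {"tx": 3.9,"ty": -2.9,"tz": 0,"turn": 0.25},
    {"tx": 4.6,"ty": -3.4,"tz": 0,"turn": 0.25}
  ]
}}

```text
time: 11.25
ee_pos: [0.4879, -0.0412, 0.1153]
eef_rot: [-2.218, -2.221, 0.001]
force: [0.3, 0.6, -1.5]
width: 0.0494
grip_force: 42.7
```

{"name": "jog_arm", "arguments": {
  "deltas": [
    {"tx": 0.5,"ty": -0.4,"tz": 0,"turn": 0},
    {"tx": 0.9,"ty": -0.7,"tz": 0,"turn": 0},
    {"tx": 0.9,"ty": -0.7,"tz": 0,"turn": 0},
    {"tx": 0.9,"ty": -0.7,"tz": 0,"turn": 0}
  ]
}}

```text
time: 11.65
ee_pos: [0.4637, -0.0076, 0.1162]
eef_rot: [2.218, 2.223, 0.001]
force: [0.2, 0.5, -1.7]
width: 0.0496
grip_force: 42.7
```

```bash
python3 -c "
from fit import *
go(.467,-.011,.026,0)"
```

```text
tx,ty,tz [-0.08  0.08  2.26] turn 0.01 now [ 0.4637 -0.0076  0.1162] yaxis [1.    0.002 0.001] j6 -0.17 w 0.0496 t 11.65
```

{"name": "jog_arm", "arguments": {
  "deltas": [
    {"tx": -0.08,"ty": 0.06,"tz": 0.8,"turn": 0},
    {"tx": -0.08,"ty": 0.06,"tz": 1.6,"turn": 0},
    {"tx": -0.08,"ty": 0.06,"tz": 2.0,"turn": 0},
    {"tx": -0.08,"ty": 0.06,"tz": 2.25,"turn": 0},
    {"tx": -0.08,"ty": 0.06,"tz": 2.25,"turn": 0}
  ]
}}

```text
time: 12.15
ee_pos: [0.4664, -0.0115, 0.0255]
eef_rot: [-2.221, -2.222, 0.0]
force: [-0.3, 0.6, -1.1]
width: 0.0488
grip_force: 43.5
```

```bash
python3 -c "
from fit import *
go(.467,-.011,.025,0)"
```

```text
tx,ty,tz [0.01 0.02 0.01] turn 0.0 now [ 0.4664 -0.0115  0.0255] yaxis [ 1.  0. -0.] j6 -0.17 w 0.0488 t 12.15
```

{"name": "jog_arm", "arguments": {
  "deltas": [
    {"tx": 0,"ty": 0,"tz": 0.02,"turn": 0},
    {"tx": 0,"ty": 0,"tz": 0.02,"turn": 0}
  ]
}}

```text
time: 12.35
ee_pos: [0.4664, -0.0111, 0.0256]
eef_rot: [2.22, 2.222, 0.001]
force: [0.5, 0.8, -2.1]
width: 0.0496
grip_force: 43.5
```

{"name": "jog_arm", "arguments": {
  "deltas": [
    {"tx": 0,"ty": 0,"tz": 0,"turn": 0},
    {"tx": 0,"ty": 0,"tz": 0,"turn": 0},
    {"tx": 0,"ty": 0,"tz": 0,"turn": 0},
    {"tx": 0,"ty": 0,"tz": 0,"turn": 0},
    {"tx": 0,"ty": 0,"tz": 0,"turn": 0}
  ],
  "claw": 0
}}

```text
time: 12.85
ee_pos: [0.4655, -0.0106, 0.0255]
eef_rot: [2.22, 2.223, 0.0]
force: [-0.3, -0.9, -0.3]
width: 0.0853
grip_force: 0.0
```

{"name": "jog_arm", "arguments": {
  "deltas": [
    {"tx": 0,"ty": 0,"tz": -0.5,"turn": 0},
    {"tx": 0,"ty": 0,"tz": -1.5,"turn": 0},
    {"tx": 0,"ty": 0,"tz": -2.5,"turn": 0},
    {"tx": 0,"ty": 0,"tz": -2.5,"turn": 0}
  ]
}}

```text
time: 13.25
ee_pos: [0.4693, -0.0112, 0.1303]
eef_rot: [2.213, 2.216, 0.01]
force: [0.4, 0.1, -0.3]
width: 0.0855
grip_force: 0.0
```

```bash
python3 -c "
from fit import *
go(.467,-.331,.12,0)"
```

```text
tx,ty,tz [-7.99 -0.07  0.27] turn 0.01 now [ 0.4693 -0.0112  0.1303] yaxis [1.    0.001 0.011] j6 -0.17 w 0.0855 t 13.25
```

{"name": "jog_arm", "arguments": {
  "deltas": [
    {"tx": -1.2,"ty": 0,"tz": 0,"turn": 0},
    {"tx": -2.4,"ty": 0,"tz": 0,"turn": 0},
    {"tx": -3.6,"ty": 0,"tz": 0,"turn": 0},
    {"tx": -4.8,"ty": 0,"tz": 0,"turn": 0},
    {"tx": -6.0,"ty": 0,"tz": 0,"turn": 0}
  ]
}}

```text
time: 13.75
ee_pos: [0.4651, -0.2521, 0.1247]
eef_rot: [-2.22, -2.222, -0.0]
force: [0.5, 0.7, -0.1]
width: 0.0856
grip_force: 0.0
```

{"name": "jog_arm", "arguments": {
  "deltas": [
    {"tx": -1.0,"ty": 0,"tz": 0,"turn": 0},
    {"tx": -2.0,"ty": 0,"tz": 0,"turn": 0},
    {"tx": -2.0,"ty": 0,"tz": 0,"turn": 0},
    {"tx": -2.0,"ty": 0,"tz": 0,"turn": 0}
  ]
}}

```text
time: 14.15
ee_pos: [0.4651, -0.3308, 0.1242]
eef_rot: [-2.221, -2.219, -0.001]
force: [-0.7, 0.3, 0.0]
width: 0.0857
grip_force: 0.0
```

```bash
python3 -c "
from fit import *
go(.467,-.331,.018,0)
ims={n:vision.get_image(n) for n in('top','side')}
fit('square_heatsink',np.array([.467,-.011]),ims,[0])"
```

```text
tx,ty,tz [-0.01  0.05  2.66] turn -0.0 now [ 0.4651 -0.3308  0.1242] yaxis [ 1.    -0.001 -0.001] j6 -0.74 w 0.0857 t 14.15
square_heatsink ['top', 'side'] [[0.287, 0.469, -0.012, -0.012]]
```

{"name": "jog_arm", "arguments": {
  "deltas": [
    {"tx": 0,"ty": 0.05,"tz": 1.0,"turn": 0},
    {"tx": 0,"ty": 0.05,"tz": 2.0,"turn": 0},
    {"tx": 0,"ty": 0.05,"tz": 2.65,"turn": 0},
    {"tx": 0,"ty": 0.05,"tz": 2.65,"turn": 0},
    {"tx": 0,"ty": 0.05,"tz": 2.65,"turn": 0}
  ]
}}

```text
time: 14.85
ee_pos: [0.4682, -0.3299, 0.0197]
eef_rot: [-2.219, -2.224, -0.0]
force: [-0.3, -0.6, -0.9]
width: 0.0854
grip_force: 0.0
```

{"name": "jog_arm", "arguments": {
  "deltas": [
    {"tx": 0,"ty": 0,"tz": 0,"turn": 0},
    {"tx": 0,"ty": 0,"tz": 0,"turn": 0},
    {"tx": 0,"ty": 0,"tz": 0,"turn": 0},
    {"tx": 0,"ty": 0,"tz": 0,"turn": 0},
    {"tx": 0,"ty": 0,"tz": 0,"turn": 0}
  ],
  "claw": 1,
  "grip_force": 40
}}

```text
time: 15.35
ee_pos: [0.4686, -0.3313, 0.0212]
eef_rot: [2.218, 2.221, 0.0]
force: [-0.3, 1.1, 6.0]
width: 0.049
grip_force: 41.1
```

{"name": "jog_arm", "arguments": {
  "deltas": [
    {"tx": 0,"ty": 0,"tz": 0,"turn": 0},
    {"tx": 0,"ty": 0,"tz": 0,"turn": 0}
  ]
}}

```text
time: 15.55
ee_pos: [0.4685, -0.3313, 0.0212]
eef_rot: [2.218, 2.221, 0.0]
force: [-0.7, 1.4, 5.6]
width: 0.049
grip_force: 41.1
```

Capacitor gripped. It goes to (.467, .092), with a placing TCP z of about .028.

{"name": "jog_arm", "arguments": {
  "deltas": [
    {"tx": 0,"ty": 0,"tz": -0.5,"turn": 0},
    {"tx": 0,"ty": 0,"tz": -1.5,"turn": 0},
    {"tx": 0,"ty": 0,"tz": -2.7,"turn": 0},
    {"tx": 0,"ty": 0,"tz": -2.7,"turn": 0}
  ]
}}

```text
time: 15.95
ee_pos: [0.4715, -0.3339, 0.1345]
eef_rot: [2.21, 2.212, 0.001]
force: [1.1, -0.4, -0.9]
width: 0.0491
grip_force: 42.1
```

{"name": "jog_arm", "arguments": {
  "deltas": [
    {"tx": 1.0,"ty": 0,"tz": 0,"turn": 0},
    {"tx": 2.1,"ty": 0,"tz": 0,"turn": 0},
    {"tx": 3.2,"ty": 0,"tz": 0,"turn": 0},
    {"tx": 4.3,"ty": 0,"tz": 0,"turn": 0},
    {"tx": 5.3,"ty": 0,"tz": 0,"turn": 0}
  ]
}}

```text
time: 16.45
ee_pos: [0.4665, -0.1165, 0.127]
eef_rot: [-2.22, -2.222, -0.0]
force: [0.7, 0.4, -1.3]
width: 0.0491
grip_force: 42.0
```

{"name": "jog_arm", "arguments": {
  "deltas": [
    {"tx": 1.0,"ty": 0,"tz": 0,"turn": 0},
    {"tx": 2.1,"ty": 0,"tz": 0,"turn": 0},
    {"tx": 3.2,"ty": 0,"tz": 0,"turn": 0},
    {"tx": 4.3,"ty": 0,"tz": 0,"turn": 0},
    {"tx": 5.0,"ty": 0,"tz": 0,"turn": 0}
  ]
}}

```text
time: 16.95
ee_pos: [0.4662, 0.0841, 0.1271]
eef_rot: [-2.218, -2.224, -0.001]
force: [0.2, -0.8, -1.9]
width: 0.0489
grip_force: 42.0
```

```bash
python3 -c "
from fit import *
go(.467,.092,.029,0)"
```

```text
tx,ty,tz [0.2  0.02 2.45] turn 0.02 now [0.4662 0.0841 0.1271] yaxis [ 1.     0.003 -0.   ] j6 0.03 w 0.0489 t 16.95
```

{"name": "jog_arm", "arguments": {
  "deltas": [
    {"tx": 0,"ty": 0,"tz": 0.8,"turn": 0},
    {"tx": 0,"ty": 0,"tz": 0.8,"turn": 0},
    {"tx": 0,"ty": 0,"tz": 0.8,"turn": 0}
  ]
}}

```text
time: 17.25
ee_pos: [0.4663, 0.0812, 0.095]
eef_rot: [-2.219, -2.222, 0.003]
force: [0.5, -2.2, -0.2]
width: 0.0489
grip_force: 42.2
```

```bash
python3 -c "
from fit import *
go(.467,.092,.029,0)"
```

```text
tx,ty,tz [0.27 0.02 1.65] turn 0.01 now [0.4663 0.0812 0.095 ] yaxis [ 1.     0.001 -0.002] j6 0.02 w 0.0489 t 17.25
```

{"name": "jog_arm", "arguments": {
  "deltas": [
    {"tx": 0.27,"ty": 0.02,"tz": 0.5,"turn": 0},
    {"tx": 0.27,"ty": 0.02,"tz": 1.0,"turn": 0},
    {"tx": 0.27,"ty": 0.02,"tz": 1.4,"turn": 0},
    {"tx": 0.27,"ty": 0.02,"tz": 1.65,"turn": 0},
    {"tx": 0.27,"ty": 0.02,"tz": 1.65,"turn": 0}
  ]
}}

```text
time: 17.75
ee_pos: [0.4682, 0.0916, 0.0292]
eef_rot: [-2.221, -2.221, 0.001]
force: [-0.2, 0.1, -1.5]
width: 0.0489
grip_force: 42.3
```

```bash
python3 -c "
from fit import *
go(.467,.092,.028,0)"
```

```text
tx,ty,tz [ 0.01 -0.03  0.03] turn -0.0 now [0.4682 0.0916 0.0292] yaxis [ 1.    -0.    -0.001] j6 0.05 w 0.0489 t 17.75
```

{"name": "jog_arm", "arguments": {
  "deltas": [
    {"tx": 0,"ty": 0,"tz": 0.04,"turn": 0},
    {"tx": 0,"ty": 0,"tz": 0.04,"turn": 0}
  ]
}}

```text
time: 17.95
ee_pos: [0.4687, 0.092, 0.0285]
eef_rot: [2.22, 2.222, 0.002]
force: [0.0, 0.5, -1.6]
width: 0.0495
grip_force: 42.3
```

{"name": "jog_arm", "arguments": {
  "deltas": [
    {"tx": 0,"ty": 0,"tz": 0,"turn": 0},
    {"tx": 0,"ty": 0,"tz": 0,"turn": 0},
    {"tx": 0,"ty": 0,"tz": 0,"turn": 0},
    {"tx": 0,"ty": 0,"tz": 0,"turn": 0},
    {"tx": 0,"ty": 0,"tz": 0,"turn": 0}
  ],
  "claw": 0
}}

```text
time: 18.45
ee_pos: [0.4681, 0.0923, 0.0279]
eef_rot: [2.22, 2.223, 0.0]
force: [0.3, -0.1, 0.8]
width: 0.0856
grip_force: 0.0
```

{"name": "jog_arm", "arguments": {
  "deltas": [
    {"tx": 0,"ty": 0,"tz": -0.5,"turn": 0},
    {"tx": 0,"ty": 0,"tz": -1.5,"turn": 0},
    {"tx": 0,"ty": 0,"tz": -2.7,"turn": 0},
    {"tx": 0,"ty": 0,"tz": -3.5,"turn": 0}
  ]
}}

```text
time: 18.85
ee_pos: [0.4689, 0.0923, 0.1707]
eef_rot: [2.218, 2.221, 0.004]
force: [1.8, -0.8, -0.2]
width: 0.0852
grip_force: 0.0
```

{"name": "jog_arm", "arguments": {
  "deltas": [
    {"tx": 1.2,"ty": -0.8,"tz": 0,"turn": 0},
    {"tx": 2.4,"ty": -1.6,"tz": 0,"turn": 0},
    {"tx": 3.6,"ty": -2.4,"tz": 0,"turn": 0},
    {"tx": 4.8,"ty": -3.2,"tz": 0,"turn": 0},
    {"tx": 4.8,"ty": -3.2,"tz": 0,"turn": 0}
  ]
}}

```text
time: 19.35
ee_pos: [0.3374, 0.286, 0.1679]
eef_rot: [-2.217, -2.224, -0.0]
force: [1.0, -0.1, 0.6]
width: 0.0854
grip_force: 0.0
```

Run:
```python
from fit import *
ims={n:vision.get_image(n) for n in("top","side")}
fit("fat_capacitor",np.array([.467,.092]),ims,[0])
fit("square_heatsink",np.array([.467,-.011]),ims,[0])
fit("big_transformer",np.array([.467,-.115]),ims,[0])
out=[]
for n,im in ims.items():
    u,v=proj(im,[[.467,-.01,.03]])[0].astype(int)
    out.append(cv2.resize(cv2.cvtColor(im["color"],cv2.COLOR_RGB2BGR)[v-80:v+80,u-80:u+80],(400,400),interpolation=cv2.INTER_CUBIC))
cv2.imwrite("pics/end.png",np.hstack(out))
```

```text
fat_capacitor ['top', 'side'] [[0.209, 0.47, 0.091, 0.137]]
square_heatsink ['top', 'side'] [[0.592, 0.469, -0.011, 0.029]]
big_transformer ['top'] [[0.07, 0.471, -0.116, 0.011]]
```

View pics/end.png

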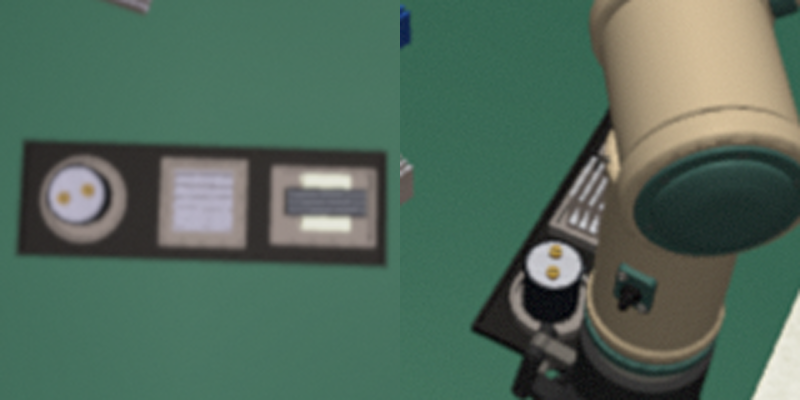

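The top view shows all three parts standing upright in their nests and the gripper clear. The fits put each within about 4 mm of its nest centre, so I'm handing in.

```bash
python3 -c "
from cell import arm
print(arm.hand_in())"
```

```text
the job is handed in; nothing more can be done
None
```

The fat capacitor, square heatsink and big transformer each stand upright in their own nests, within about 4 mm of centre by the camera fits. The look-alikes were not touched, and the job was handed in at about 19 s; the hand-in call gave no verdict.

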